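# Take the blue service cover off a bath controller

### The arm

A 6-joint arm with a two-finger parallel gripper is mounted at the origin on the work surface. World frame = base frame: x ahead of the robot, y to its left, z up, the work surface at z = 0. Lengths are in mm, angles in rad, forces in N, time in s.
With the tool pointing down it reaches from about 300 to 775 mm from the base axis. Payload 14.6 kg.
Tool frame: the origin (TCP) lies on the centre line of the jaws, within the pads' length; the fingertips stand 8 mm ahead of it and the grasp point (between the pads) lies 11 mm behind it; z points along the fingers, y is the direction in which the jaws open and shut (so a half turn about z gives the same grasp; the last joint's range is limited). The gripper opens to 94 mm and grips with 3 to 60 N. Pads are 16 mm wide; open, the fingers measure 119 mm over their backs; the gripper's body (75 mm by 177 mm) begins 78 mm behind the grasp point.
Start: joints at [-1.21, 0.3, 1.521, -0, 1.321, -0.067], TCP at [228.171, -500.427, 189.446] pointing down, gripper open.
Joint ranges: [-3.03, 3.03], [-0.79, 2.21], [0.23, 2.52], [-1.04, 4.18], [0, 3.07], [-2.55, 2.55]. Speed limits (rad/s): [2.22, 2.22, 2.57, 3.14, 3.14, 3.14].

### API

Orientations are given as [roll, pitch, yaw] about the fixed x, y, z axes, in that order (R = Rz(yaw) Ry(pitch) Rx(roll)).
In Python, from cell import read_state, cams, manip gives the robot as it stands.
- The arm moves only by the shell command python3 -m handwheel 'ROWS' [OPENING] [FORCE]. ROWS is JSON, a list of rows, each a list of 4 numbers: the shift along the tool's x, y, z in m, then the turn about the tool's z in degrees. In form: [[dx, dy, dz, turn], ...]. A call has 1 to 5 rows; each row is the pose to reach, as a shift and turn from the pose measured when the call began, along the tool's axes at that moment; what a row does not reach only later rows make up. A row lasts 1/8 s, in which the tool goes at most 62.5 mm and 10.7 degrees, less where a joint would pass 70% of its speed; a pose out of reach is approached as far as the arm can. A call with a gripper value outside its range is refused whole. OPENING is the closure, from 0 (fully open) to 1 (shut), set as the call begins (- or left out, the last holds). The fingers move at their own pace and stop on an object; FORCE is the grip in N (left out, the last holds). Time passes only in rows, so rows that repeat a pose let the fingers close. It gives the time, the measured TCP pose, the force and the opening at its end, in the units of the state.
- read_state(): the state, without advancing time (a new reading comes with each control period).
- cams.camera(name): name is "scene" or "side" or "wrist"; returns the picture (480x640x3 uint8, red, green, blue); there is no depth.
- cams.get_calibration(name): a dict with "vertical_fov" (degrees; the focal length in pixels is half the picture's height over the tangent of half this angle, whatever the lens; pixels are square), "cx", "cy" (the principal point, pixels), "R" (3x3) and "t" (3): a world point X has camera coordinates R X + t. Camera axes: x right, y down, z forward; pixel columns grow to the right and rows downward; lengths in mm; the calibration is good to about 2 mm. A picture is of the moment at which its call begins: read the wrist's pose just before it. get_calibration takes no time and is no camera call; for the wrist camera it gives the pose at the moment of the call.
- manip.sign_off(): hands the job in, once; it reports no verdict.
The state is a dict: "clock": time; "joints": joint angles; "qd": joint speeds; "effort": joint torques, N m; "eef_pos": TCP position; "eef_rot": TCP orientation; "wrist_force": force on the tool from outside, world axes, zero at the start; "moment": the same for the moment, N m; "finger_gap": finger opening in mm.
Only numpy, scipy, OpenCV 4.12 (cv2) and the standard library are available. Lean on these libraries where they do the work, as an engineer would, in place of code of your own. Each camera call takes 0.05 s, during which the arm holds its last target. There are 200 camera calls.

### The job

On the controller with the blue cover, loosen both black thumbscrews fully by turning each counter-clockwise to its stop. Then lift the blue cover straight off by its handle and set it down (not dropped) flat on the green mat, centred on it and lined up with it, and let go. Leave the yellow cover on the other controller where it is.

Things in the scene. Friction and masses are not known exactly. Their poses are not given: they have to be found in the camera images.
- unit_screw_near (a joint): Turn of the BLUE cover's near (robot-side) thumbscrew, rad. Starts at 0.1 to 0.5: done up, its bar lying across the cover's end notch and over the plate. Grows counter-clockwise seen from above to a stop at 1.5: fully loose, the bar lying along the notch, in line with both thumbscrews, so that the plate can rise past it. Only turns (captive), takes 0.05 N m, stays where left.
- unit_screw_near_grip (a point): BLUE cover's near (robot-side) thumbscrew: a black wing bar 50 mm long, 12 thick, 30 tall on a fixed upright axis. Point on that axis at which to grip, 8 mm below the bar's top and 24 mm above the cover's upper face. x along the bar (pinch across it, along y), z up; turns with the bar.
- unit_screw_far (a joint): Turn of the BLUE cover's far thumbscrew, rad. Starts at 0.1 to 0.5: done up, its bar lying across the cover's end notch and over the plate. Grows counter-clockwise seen from above to a stop at 1.5: fully loose, the bar lying along the notch, in line with both thumbscrews, so that the plate can rise past it. Only turns (captive), takes 0.05 N m, stays where left.
- unit_screw_far_grip (a point): BLUE cover's far thumbscrew: a black wing bar 50 mm long, 12 thick, 30 tall on a fixed upright axis. Point on that axis at which to grip, 8 mm below the bar's top and 24 mm above the cover's upper face. x along the bar (pinch across it, along y), z up; turns with the bar.
- unit: White controller under the BLUE cover, fixed, 230 (x) x 150 (y) mm. Origin: centre of its underside; x through both thumbscrews, which stand at x = -75 and +75 mm, y = 0; z up. The cover lies on it at 55 mm height within a 4 mm high rim, about 2 mm of play.
- unit_cover_grip (a point): Loose BLUE cover (0.25 to 0.45 kg): plate 190 (x) x 120 x 4 mm, a notch 32 mm wide and 49 deep in each short end. Handle: aluminium bar across its middle, 60 mm along y, 14 thick along x (pinch along x), 14 to 40 mm above the plate. Point: centre of the plate, in the handle, 26 mm above its upper face, 30 above its underside. x along the plate, z up.
- mat: Green mat with a thin white border line, fixed flat on the bench, 220 (x) x 160 (y) x 4 mm. Origin at the centre of its underside, x along its long side, z up; its upper face is 4 mm above the bench.
- other_cover_grip (a point): Same point on the handle of the YELLOW cover, on the other controller, which is otherwise identical (same thumbscrews, same sizes). Not to be moved. The two controllers and the mat stand side by side, in any order.
Mind the look-alikes: they are no part of the job. Of the things shaped like the part that bears unit_cover_grip, the blue one is meant.

How it is judged (in metres and radians):
On the way, in this order (a step that is already met when the one before it is completed fails the run):
1. both thumbscrews of the blue cover loosened (joints beyond 1.25) while the cover is still seated (grip point below 100 mm) (value of joint each of unit_screw_near, unit_screw_far above 1.25 rad and height (world z) of unit_cover_grip below 0.1 m), for 0.1 s.
2. blue cover lifted clear of the thumbscrews (grip point above 125 mm) (height (world z) of unit_cover_grip above 0.125 m), for 0.1 s.
3. cover lowered to within 15 mm of lying on the mat while the fingers still hold it (not dropped) (height (world z) of unit_cover_grip below 0.049 m and horizontal distance between unit_cover_grip and mat below 0.05 m and contact force between the fingers and unit_cover above 0.5 N), for 0.04 s.
At the end, for the whole second after the job is handed in: Blue cover at rest and flat (10 degrees) on the green mat, handle up, centred within 30 mm, in line within 15 degrees (either way round), grip point below 44 mm; both its thumbscrews still loosened (beyond 1.25 rad); yellow cover within 15 mm of its start (horizontal distance between unit_cover_grip and mat below 0.03 m and height (world z) of unit_cover_grip below 0.044 m and angle between unit_cover_grip's own z axis and vertical below 0.18 rad and angle between the x axis of unit_cover_grip and the x axis of mat, either way round below 0.26 rad and linear speed of unit_cover below 0.02 m/s and value of joint each of unit_screw_near, unit_screw_far above 1.25 rad and distance of other_cover_grip from where it was at the start of the episode below 0.015 m); the robot touches nothing.
It fails at once if the yellow cover is moved by more than 15 mm (distance of other_cover_grip from where it was at the start of the episode above 0.015 m).
It also fails if it takes over 72 s, if anything falls off the work surface, if the arm or the gripper's body presses on something with over 40 N, if the wrist force passes 120 N, or if a joint passes its speed limit or range.

## Working session

There is one attempt and no reset: what is moved stays moved. The work goes in short steps, Python scripts to look and compute and a shell command to move; the robot and the scene stay as the last step left them, time stands still between calls to the robot, and variables do not carry over. Pictures are saved under pics/ and viewed, about 8 in all and at most 12, crops included, and the job is handed in when it is done.

```bash
mkdir -p pics; ls
python3 - <<'E'
from cell import read_state,cams
import cv2,json
s=read_state();print(s)
for n in("scene","side"):
    cv2.imwrite(f"pics/{n}0.png",cams.camera(n)[:,:,::-1]);c=cams.get_calibration(n);print(n,c)
E
```

```text
pics
{'clock': 0.0, 'joints': array([-1.20962303e+00,  3.00480993e-01,  1.52154574e+00, -1.01863577e-05,
        1.32067798e+00, -6.66103514e-02]), 'qd': array([ 0.00012856, -0.00016297,  0.0005259 , -0.0010976 ,  0.00062648,
       -0.00014541]), 'effort': array([-1.49367293e-03, -5.31812990e+01, -3.52732301e+01,  7.07569672e-02,
        2.44608679e-02, -8.87944020e-05]), 'eef_pos': array([ 228.06768209, -500.19864942,  188.89585855]), 'eef_rot': array([-3.14048240e+00, -6.41751290e-05,  4.27786141e-01]), 'wrist_force': array([-0.31151075, -0.38794204,  0.24255139]), 'moment': array([ 0.04688486, -0.01165822,  0.07503998]), 'finger_gap': 94.18485654562164}
scene {'vertical_fov': 48.9262952865984, 'cx': 326.5678214252435, 'cy': 242.79302952995602, 'R': array([[-0.57649664,  0.81702275, -0.01120026],
       [ 0.57981179,  0.39938386, -0.71014845],
       [-0.57573424, -0.41589223, -0.70396288]]), 't': array([ 232.0841391 , -177.13677795, 1286.33024079])}
side {'vertical_fov': 52.51918555679593, 'cx': 322.3451334282228, 'cy': 237.67385782692367, 'R': array([[-0.99923778, -0.03300001, -0.02085309],
       [-0.00311075,  0.59980906, -0.80013712],
       [ 0.03891241, -0.79946238, -0.59945453]]), 't': array([ 422.24995815,   80.78266579, 1159.32025719])}
```

View pics/scene0.png

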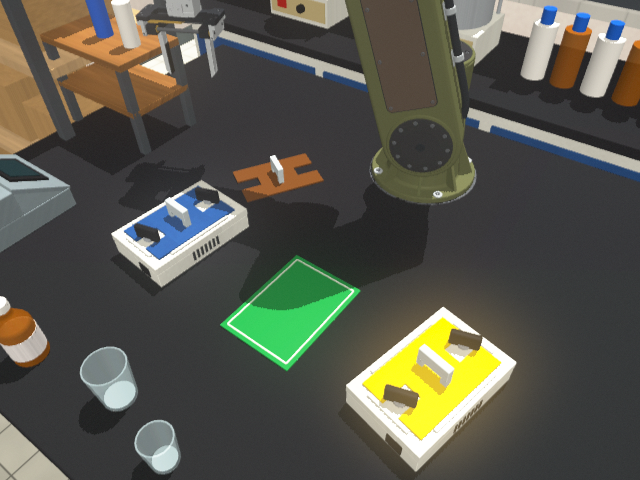

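View pics/side0.png

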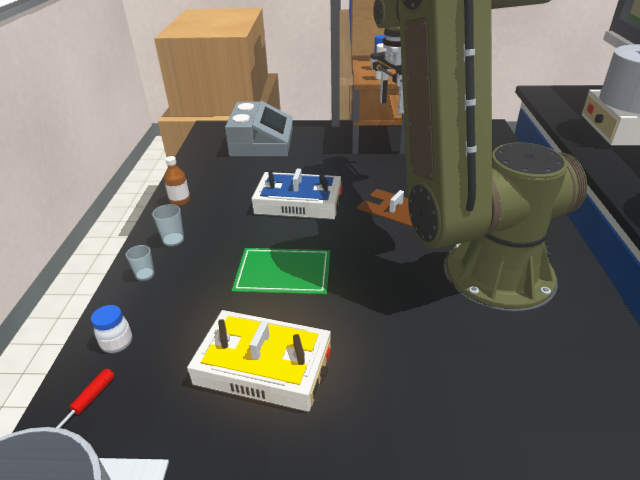

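The scene view shows the blue unit at about (180,225), the mat at (290,310) and the yellow unit at (430,380). There is also a loose brown look-alike at (278,172). Next I'll turn the masks into world positions.

```bash
cat > h.py <<'E'
import numpy as np,cv2
from cell import cams,read_state
def backproj(c,uv,z):
    f=240/np.tan(np.radians(c['vertical_fov']/2)); uv=np.atleast_2d(uv).astype(float)
    d=np.c_[(uv[:,0]-c['cx'])/f,(uv[:,1]-c['cy'])/f,np.ones(len(uv))]@c['R']
    o=-c['R'].T@c['t']; return (o+d*((z-o[2])/d[:,2])[:,None])[:,:2]
def proj(c,X):
    f=240/np.tan(np.radians(c['vertical_fov']/2)); p=np.atleast_2d(X)@c['R'].T+c['t']
    return np.c_[c['cx']+f*p[:,0]/p[:,2],c['cy']+f*p[:,1]/p[:,2]]
def mask(im,col):
    h=cv2.cvtColor(im,cv2.COLOR_RGB2HSV); lo,hi={'blue':((100,120,50),(125,255,255)),'green':((50,120,40),(80,255,255)),'yellow':((24,150,100),(34,255,255))}[col]
    return cv2.inRange(h,lo,hi)
def rect(im,c,col,z,roi=None):
    m=mask(im,col)
    if roi: q=np.zeros_like(m);x,y,X,Y=roi;q[y:Y,x:X]=m[y:Y,x:X];m=q
    k=cv2.morphologyEx(m,cv2.MORPH_OPEN,np.ones((3,3)))
    v,u=np.nonzero(k); P=backproj(c,np.c_[u,v],z).astype(np.float32)
    (cx,cy),(w,h),a=cv2.minAreaRect(P)
    if w<h: w,h,a=h,w,a+90
    return np.round([cx,cy,w,h,(a+90)%180-90],1)
E
python3 - <<'E'
from h import *
for n,rb,rg in(("scene",(100,170,260,290),(200,240,380,380)),("side",(245,160,350,220),(220,240,340,300))):
    im=cv2.imread(f"pics/{n}0.png")[:,:,::-1].copy();c=cams.get_calibration(n)
    print(n,rect(im,c,'blue',59,rb),rect(im,c,'green',4,rg),rect(im,c,'yellow',59,None if n=='side' else (340,300,520,470)))
print(cams.get_calibration("wrist"))
E
```

```text
scene [ 501.4 -297.8  188.4  120.8   -6.3] [516.6   1.1 222.1 161.6  -1.9] [526.2 289.8 190.9 120.5 -13.5]
side [ 502.3 -297.8  186.5  119.4   -7.2] [518.3   2.1 220.7 160.1  -1.4] [527.8 289.6 190.2 122.2 -13.6]
{'vertical_fov': 61.05400051408014, 'cx': 311.2532629408478, 'cy': 232.9643848381535, 'R': array([[ 4.15022640e-01, -9.09810896e-01,  5.85196251e-04],
       [-8.74003945e-01, -3.98509973e-01,  2.78041193e-01],
       [-2.52731701e-01, -1.15904854e-01, -9.60568973e-01]]), 't': array([-549.98123801,  -29.51914693,  390.29914655])}
```

```bash
python3 -m handwheel '[[0.03,-0.006,0,-5],[0.08,-0.017,0,-15],[0.13,-0.028,0,-25],[0.165,-0.035,0,-35],[0.165,-0.035,0,-40]]' 0.5 20
python3 - <<'E'
from h import *
s=read_state();p=s['eef_pos'];y=s['eef_rot'][2];d=np.array([502,-298])-p[:2]
print(p,np.degrees(y),s['joints'],'dx,dy',d@[np.cos(y),np.sin(y)],d@[np.sin(y),-np.cos(y)])
E
```

```text
clock: 0.72
eef_pos: [365.3, -398.3, 188.7]
eef_rot: [-3.14, -0.001, 1.133]
wrist_force: [-0.1, 0.1, -0.3]
finger_gap: 48.5
[ 365.28271345 -398.3239032   188.68895421] 64.92176641237981 [-8.96681483e-01  2.80285690e-01  1.54803223e+00  5.21134260e-04
  1.31490446e+00 -4.59116777e-01] dx,dy 148.81471347697885 81.3061070738177
```

```bash
python3 -m handwheel '[[0.03,0.016,0,-5],[0.075,0.041,0,-12],[0.12,0.065,0,-18],[0.149,0.081,0,-20],[0.149,0.081,0,-20]]'
python3 - <<'E'
from h import *
s=read_state();print(s['eef_pos'],np.degrees(s['eef_rot']))
c=cams.get_calibration("wrist");im=cams.camera("wrist");cv2.imwrite("pics/w1.png",im[:,:,::-1])
np.save("w1c.npy",c,allow_pickle=True)
print(rect(im,c,'blue',59))
E
```

```text
clock: 1.35
eef_pos: [502.9, -296.3, 188.1]
eef_rot: [-3.14, -0.002, 1.485]
wrist_force: [-1.3, -0.4, 0.7]
finger_gap: 46.8
[ 502.8628703  -296.26702741  188.12950954] [-1.79911578e+02 -1.19613781e-01  8.50847817e+01]
[ 500.  -299.6  187.8  118.2   -6.4]
```

View pics/w1.png

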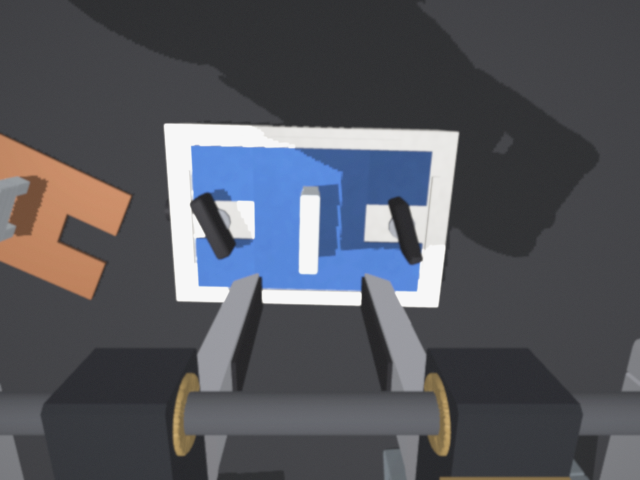

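The wrist view shows the near bar at (213,226), the far bar at (405,230) and the handle at (310,230). I'll fit each bar's silhouette to get its angle and axis.

Run:
```python
from h import *
from scipy.optimize import minimize
im=cv2.imread("pics/w1.png");c=np.load("w1c.npy",allow_pickle=True).item()
g=im.max(2)
for n,(x,y,X,Y),p0 in(("near",(180,180,245,270),(426,-290)),("far",(375,185,432,275),(575,-307))):
    m=np.zeros((480,640),np.uint8);m[y:Y,x:X]=(g[y:Y,x:X]<65)*255
    m=cv2.morphologyEx(m,cv2.MORPH_OPEN,np.ones((3,3)))
    def cost(v):
        a=np.radians(v[2]);R=np.array([[np.cos(a),-np.sin(a)],[np.sin(a),np.cos(a)]])
        pts=[[*(R@[sx*25,sy*6]+v[:2]),z] for sx in(-1,1) for sy in(-1,1) for z in(61,91)]
        r=np.zeros_like(m);h=cv2.convexHull(proj(c,pts).astype(np.float32))
        cv2.fillConvexPoly(r,(h*16).astype(np.int32),255,shift=4)
        return 1-(r&m).astype(bool).sum()/(r|m).astype(bool).sum()
    best=min((minimize(cost,[*p0,a],method='Nelder-Mead',options=dict(initial_simplex=[[*p0,a],[p0[0]+4,p0[1],a],[p0[0],p0[1]+4,a],[*p0,a+8]])) for a in range(90,150,10)),key=lambda r:r.fun)
    print(n,best.x,best.fun,m.astype(bool).sum())
s=read_state();print(s['eef_pos'],np.degrees(s['eef_rot']))
```

```text
near [ 429.663653   -289.92580558   92.96411785] 0.6036283672347444 721
far [ 573.27637656 -306.28818462  108.94658601] 0.28590971272229826 1051
[ 501.91088384 -297.23107793  188.22192399] [-1.79903921e+02 -1.07476279e-01  8.49806539e+01]
```

Run:
```python
from h import *
from scipy.optimize import minimize
im=cv2.imread("pics/w1.png");c=np.load("w1c.npy",allow_pickle=True).item()
print(im[225,195:240].tolist()[::4],im[200,410:430:4].tolist())
b=im[:,:,0].astype(int);sat=b-im[:,:,2]
for n,(x,y,X,Y),p0 in(("near",(180,180,245,270),(428,-290)),("far",(375,185,432,275),(575,-307))):
  for th in(60,80,100):
    m=np.zeros((480,640),np.uint8);m[y:Y,x:X]=((b<th)&(sat<25))[y:Y,x:X]*255
    m=cv2.morphologyEx(m,cv2.MORPH_OPEN,np.ones((3,3)))
    def cost(v):
        a=np.radians(v[2]);R=np.array([[np.cos(a),-np.sin(a)],[np.sin(a),np.cos(a)]])
        pts=[[*(R@[sx*25,sy*6]+v[:2]),z] for sx in(-1,1) for sy in(-1,1) for z in(61,91)]
        r=np.zeros_like(m);h=cv2.convexHull(proj(c,pts).astype(np.float32))
        cv2.fillConvexPoly(r,(h*16).astype(np.int32),255,shift=4)
        return 1-(r&m).astype(bool).sum()/(r|m).astype(bool).sum()
    best=min((minimize(cost,[*p0,a],method='Nelder-Mead',options=dict(initial_simplex=[[*p0,a],[p0[0]+4,p0[1],a],[p0[0],p0[1]+4,a],[*p0,a+8]])) for a in range(80,150,10)),key=lambda r:r.fun)
    print(n,th,best.x,best.fun,m.astype(bool).sum())
```

```text
[[247, 247, 247], [237, 239, 240], [74, 70, 71], [77, 73, 74], [70, 66, 67], [46, 44, 44], [38, 36, 36], [43, 40, 41], [180, 173, 170], [222, 225, 225], [226, 228, 229], [227, 229, 230]] [[145, 93, 62], [144, 92, 62], [143, 92, 62], [144, 91, 63], [159, 122, 105]]
near 60 [ 429.8706412  -290.43722486   93.53067314] 0.6390565002742732 658
near 80 [ 426.44989139 -291.85313087  104.08176179] 0.2922832980972516 1339
near 100 [ 427.53897968 -290.72260322  109.06682383] 0.2708553326293559 1381
far 60 [ 573.92916858 -307.84568006  108.83628914] 0.3126702997275205 1013
far 80 [ 574.3551817  -308.18777037  108.21411565] 0.2592842673869007 1099
far 100 [ 574.76406405 -309.09198973  108.08585624] 0.23418573351278604 1141
```

```bash
python3 -m handwheel '[[0,-0.025,0,-6],[0,-0.055,0.02,-14],[0.0,-0.074,0.05,-20],[0.0005,-0.075,0.07,-23],[0.0005,-0.075,0.075,-23]]'
cat > rel.py <<'E'
import sys
from h import *
x,y,z,yaw=map(float,sys.argv[1:])
s=read_state();p=s['eef_pos'];a=s['eef_rot'][2];d=np.array([x,y])-p[:2]
print(s['clock'],np.round(p,1),np.round(np.degrees(s['eef_rot']),2),'gap',s['finger_gap'],'F',np.round(s['wrist_force'],1),'Mz',np.round(s['moment'],2),'q6',s['joints'][5])
print('dx,dy,dz,turn',np.round([d@[np.cos(a),np.sin(a)],d@[np.sin(a),-np.cos(a)],p[2]-z],1),-((yaw-np.degrees(a)+180)%360-180))
E
python3 rel.py 427.4 -290.4 75 108
```

```text
clock: 2.02
eef_pos: [425.8, -290.4, 112.5]
eef_rot: [-3.14, -0.004, 1.882]
wrist_force: [0.2, -0.3, -0.2]
finger_gap: 47.0
2.025 [ 425.8 -290.4  112.5] [-179.9    -0.21  107.85] gap 47.01104337532483 F [ 0.2 -0.3 -0.2] Mz [ 0.   -0.09  0.05] q6 -0.9817272341145281
dx,dy,dz,turn [-0.4  1.5 37.5] -0.15003230365914533
```

```bash
python3 -m handwheel '[[0,0.001,0.01,0],[0,0.001,0.026,0],[0,0.001,0.036,0],[0,0.001,0.0375,0],[0,0.001,0.0375,0]]'
python3 -m handwheel '[[0,0,0,0],[0,0,0,0],[0,0,0,0],[0,0,0,0],[0,0,0,0]]' 1 15
python3 rel.py 427.4 -290.4 75 108
```

```text
clock: 2.65
eef_pos: [426.8, -290.1, 75.2]
eef_rot: [-3.14, -0.004, 1.882]
wrist_force: [-0.4, 0.8, 0.2]
finger_gap: 47.1
clock: 3.28
eef_pos: [426.8, -290.0, 75.2]
eef_rot: [-3.14, -0.004, 1.882]
wrist_force: [0.3, -0.5, 0.2]
finger_gap: 1.6
3.275 [ 426.8 -290.    75.2] [-179.9    -0.2   107.85] gap 1.5516740388437698 F [ 0.3 -0.5  0.2] Mz [-0.01 -0.1   0.01] q6 -0.9800850739152827
dx,dy,dz,turn [-0.5  0.4  0.2] -0.1468571552360345
```

Run:
```python
from h import *
a=cams.camera("scene")[150:300,90:290,::-1];b=cams.camera("wrist")[:,:,::-1]; s=cams.camera("side")[130:230,230:360,::-1]
o=np.zeros((600,800,3),np.uint8);o[:300,:400]=cv2.resize(a,(400,300));o[:300,400:]=cv2.resize(s,(400,300));o[300:,:400]=cv2.resize(b,(400,300));cv2.imwrite("pics/c1.png",o)
```

```text
(no output)
```

View pics/c1.png

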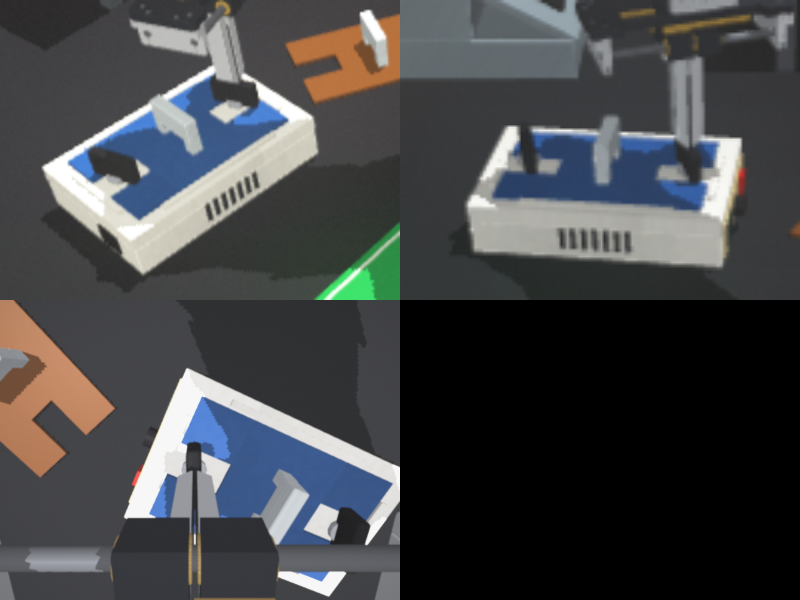

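Run:
```python
from h import *
p=read_state()['eef_pos'];o=np.zeros((600,800,3),np.uint8)
for i,(n,(x,y,w,h)) in enumerate((("scene",(180,170,60,45)),("side",(290,155,60,45)))):
    c=cams.get_calibration(n);im=cams.camera(n)[y:y+h,x:x+w,::-1];k=400/w
    im=cv2.resize(im,(400,300),interpolation=cv2.INTER_CUBIC);o[:300,400*i:400*i+400]=im;im=im.copy()
    for z,col in((-8,(0,0,255)),(0,(0,255,0)),(11,(255,255,0)),(24,(255,0,255))):
        u=proj(c,p+[0,0,z])[0];q=((u-[x,y]+.5)*k).astype(int);cv2.circle(im,tuple(map(int,q)),4,col,-1);print(n,z,u)
    o[300:,400*i:400*i+400]=im
cv2.imwrite("pics/c2.png",o)
```

```text
scene -8 [207.3456711 198.6410268]
scene 0 [206.69720341 195.71250942]
scene 11 [205.79472393 191.63686018]
scene 24 [204.71164654 186.74562041]
side -8 [323.73584856 184.91639451]
side 0 [323.68119107 182.44573628]
side 11 [323.60540585 179.0200506 ]
side 24 [323.51488588 174.92831592]
```

View pics/c2.png

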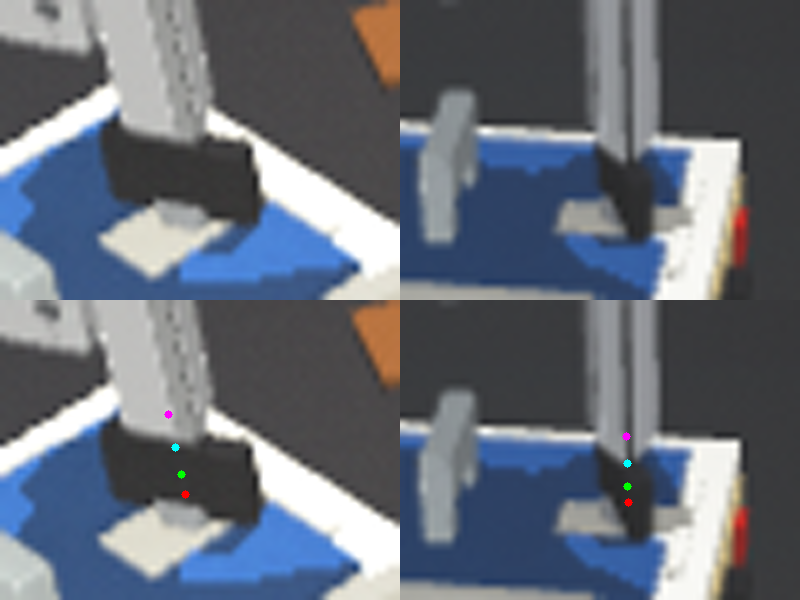

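The fingers shut right down to 1.6 mm, and both views show them ending at about the bar's top. So the tips stand roughly 24 mm shorter than the stated geometry implies. I'll reopen and go lower in steps, checking the force each time.

```bash
python3 -m handwheel '[[0,0,0,0],[0,0,0,0],[0,0,0,0],[0,0,0,0],[0,0,0,0]]' 0.5 15
python3 -m handwheel '[[0,0,0.003,0],[0,0,0.006,0],[0,0,0.009,0],[0,0,0.012,0],[0,0,0.012,0]]'
python3 - <<'E'
from h import *
p=read_state()['eef_pos'];o=np.zeros((600,800,3),np.uint8)
for i,(n,(x,y,w,h)) in enumerate((("scene",(180,170,60,45)),("side",(290,155,60,45)))):
    im=cams.camera(n)[y:y+h,x:x+w,::-1]
    o[:300,400*i:400*i+400]=cv2.resize(im,(400,300),interpolation=cv2.INTER_CUBIC)
o[300:,:400]=cv2.resize(cams.camera("wrist")[:,:,::-1],(400,300))
cv2.imwrite("pics/c3.png",o)
E
```

```text
clock: 4.15
eef_pos: [426.8, -290.1, 75.2]
eef_rot: [-3.14, -0.004, 1.882]
wrist_force: [-0.7, 0.2, 0.0]
finger_gap: 45.7
clock: 4.78
eef_pos: [426.7, -290.0, 62.9]
eef_rot: [-3.14, -0.004, 1.882]
wrist_force: [-0.2, 0.2, -0.2]
finger_gap: 46.8
```

View pics/c3.png

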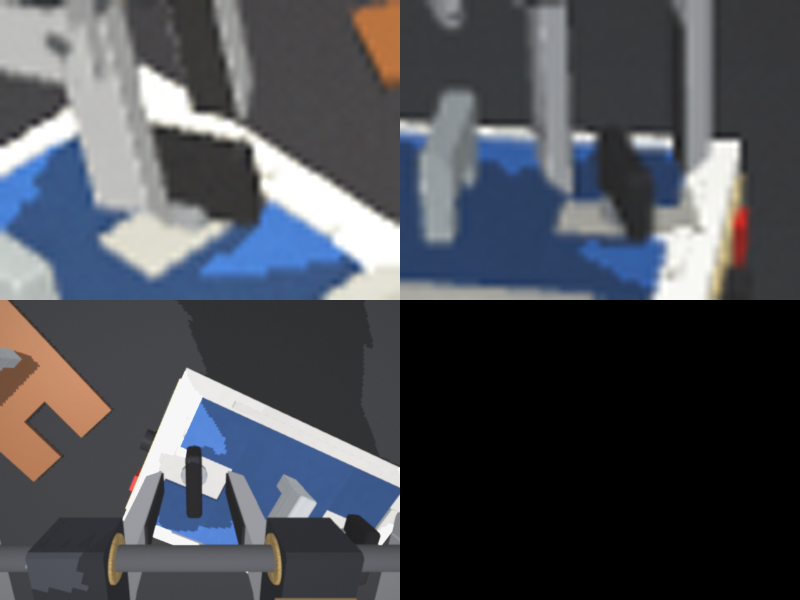

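Run:
```python
from h import *
cs={n:cams.get_calibration(n) for n in("scene","side")}
def P(c):
    f=240/np.tan(np.radians(c['vertical_fov']/2));return np.array([[f,0,c['cx']],[0,f,c['cy']],[0,0,1]])@np.c_[c['R'],c['t']]
for a,b in(((201.3,202.3),(311.8,183.2)),((205,204),(315.6,183.8))):
    X=cv2.triangulatePoints(P(cs['scene']),P(cs['side']),np.array(a,float).reshape(2,1),np.array(b,float).reshape(2,1));X=(X[:3]/X[3]).T
    print(X,proj(cs['scene'],X),proj(cs['side'],X))
for X in([458.5,-271.4,55],[458.5,-271.4,79]):print(proj(cs['scene'],X),proj(cs['side'],X))
print(backproj(cs['side'],[318,183],79))
```

```text
[[ 458.11592385 -271.82014346   85.64354321]] [[201.44186939 203.10762009]] [[312.08327125 182.54488723]]
[[ 449.45090783 -272.25704766   79.19985721]] [[204.85142529 203.15994045]] [[315.29351346 184.48059549]]
[[204.08206999 214.53132365]] [[312.30560024 192.12836044]]
[[202.033922   205.76108684]] [[312.01757835 184.70545096]]
[[ 442.28976175 -280.61853088]]
```

Triangulation puts the fingertip at the expected x and y but at z≈80, with the TCP at 63. So the tips really are about 25 mm short of the stated figure, and I'll lower every grasp by that much.

```bash
python3 -m handwheel '[[0,0,0.003,0],[0,0,0.006,0],[0,0,0.009,0],[0,0,0.011,0],[0,0,0.011,0]]'
python3 -m handwheel '[[0,0,0,0],[0,0,0,0],[0,0,0,0],[0,0,0,0],[0,0,0,0]]' 1 20
python3 rel.py 427.4 -290.4 75 173
```

```text
clock: 5.55
eef_pos: [426.8, -290.0, 52.1]
eef_rot: [-3.14, -0.004, 1.882]
wrist_force: [0.3, 0.4, -0.0]
finger_gap: 46.8
clock: 6.18
eef_pos: [426.3, -290.1, 52.1]
eef_rot: [-3.139, -0.004, 1.882]
wrist_force: [-5.5, -1.6, 3.8]
finger_gap: 11.9
6.175 [ 426.3 -290.1   52.1] [-179.85   -0.22  107.85] gap 11.872316172130715 F [-5.5 -1.6  3.8] Mz [-0.22  0.84  0.02] q6 -0.9800843787823765
dx,dy,dz,turn [ -0.6   0.9 -22.9] -65.14884248070337
```

```bash
python3 -m handwheel '[[0,0.0005,0,-6],[0,0.0005,0,-16],[0,0.0005,0,-26],[0,0.0005,0,-36],[0,0.0005,0,-40]]'
python3 rel.py 427.4 -290.4 75 173
```

```text
clock: 6.8
eef_pos: [426.1, -290.3, 52.2]
eef_rot: [-3.141, -0.006, 2.584]
wrist_force: [-8.3, -3.6, 3.3]
finger_gap: 11.7
6.8 [ 426.1 -290.3   52.2] [-179.97   -0.32  148.07] gap 11.684345075726517 F [-8.3 -3.6  3.3] Mz [-0.59  1.26 -0.01] q6 -1.6812140445077912
dx,dy,dz,turn [ -1.1   0.6 -22.8] -24.93429877912513
```

```bash
python3 -m handwheel '[[-0.001,0.0005,0,-8],[-0.001,0.0005,0,-14],[-0.001,0.0005,0,-18],[-0.001,0.0005,0,-21],[-0.001,0.0005,0,-21]]'
python3 rel.py 427.4 -290.4 75 173
```

```text
clock: 7.42
eef_pos: [426.1, -290.5, 52.2]
eef_rot: [3.14, -0.008, 2.952]
wrist_force: [-12.5, -0.8, 6.8]
finger_gap: 12.2
7.425 [ 426.1 -290.5   52.2] [179.91  -0.45 169.11] gap 12.228379346674904 F [-12.5  -0.8   6.8] Mz [-0.15  1.93  0.05] q6 -2.0474040384978025
dx,dy,dz,turn [ -1.3   0.3 -22.8] -3.8877952176850386
```

```bash
python3 -m handwheel '[[0,0,0,-3],[0,0,0,-5],[0,0,0,-5]]'
python3 rel.py 427.4 -290.4 75 173
```

```text
clock: 7.8
eef_pos: [426.0, -290.5, 52.2]
eef_rot: [3.139, -0.008, 3.038]
wrist_force: [-3.8, -0.4, 2.9]
finger_gap: 11.7
7.8 [ 426.  -290.5   52.2] [179.88  -0.46 174.09] gap 11.692307193572415 F [-3.8 -0.4  2.9] Mz [-0.07  0.62 -0.19] q6 -2.1343125222731825
dx,dy,dz,turn [ -1.4   0.2 -22.8] 1.0905338260978112
```

```bash
python3 -m handwheel '[[0,0,0,0],[0,0,0,0],[0,0,0,0],[0,0,0,0]]' 0.5
python3 -m handwheel '[[0,0,-0.01,0],[0,0,-0.03,0],[0,0,-0.055,10],[0,0,-0.07,20],[0,0,-0.07,30]]'
python3 rel.py 574.8 -307.9 52 107
```

```text
clock: 8.3
eef_pos: [426.0, -290.5, 52.2]
eef_rot: [3.139, -0.008, 3.038]
wrist_force: [0.3, -0.7, -0.6]
finger_gap: 45.8
clock: 8.93
eef_pos: [427.1, -291.1, 124.2]
eef_rot: [-3.139, -0.005, 2.509]
wrist_force: [0.2, -0.1, -0.7]
finger_gap: 47.3
8.925 [ 427.1 -291.1  124.2] [-179.87   -0.29  143.76] gap 47.311353594397524 F [ 0.2 -0.1 -0.7] Mz [ 0.01 -0.18 -0.07] q6 -1.6050318525980218
dx,dy,dz,turn [-129.    73.8   72.2] 36.75974657044415
```

```bash
python3 -m handwheel '[[-0.025,0.0145,0,6],[-0.065,0.037,0,15],[-0.105,0.06,0,25],[-0.129,0.074,0,34],[-0.129,0.074,0,37]]'
python3 rel.py 574.8 -307.9 52 107.5
python3 - <<'E'
from h import *
c=cams.get_calibration("wrist");im=cams.camera("wrist");cv2.imwrite("pics/w2.png",im[:,:,::-1])
E
```

```text
clock: 9.55
eef_pos: [576.3, -307.4, 123.3]
eef_rot: [-3.137, -0.003, 1.861]
wrist_force: [-0.2, -0.0, -0.2]
finger_gap: 46.6
9.55 [ 576.3 -307.4  123.3] [-1.7973e+02 -1.6000e-01  1.0663e+02] gap 46.610681046201925 F [-0.2 -0.  -0.2] Mz [ 0.01 -0.13  0.03] q6 -0.8351281499325761
dx,dy,dz,turn [-0.1 -1.5 71.3] -0.8722981902131437
```

View pics/w2.png

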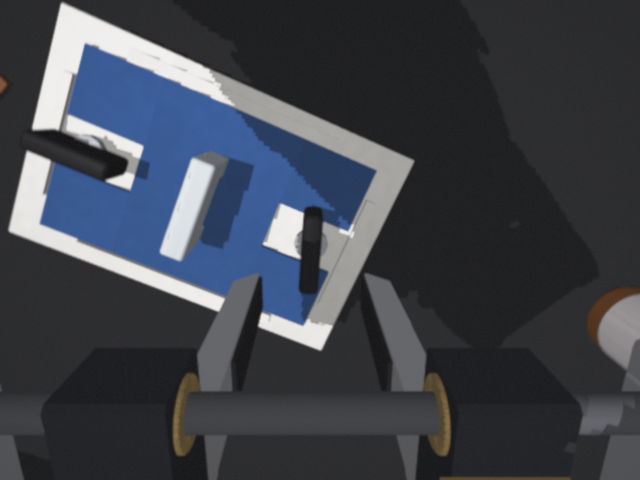

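The near bar, around (75,155), now lies along its notch, and the far bar at (311,250) is centred between the fingers. I'll descend and grip it.

```bash
python3 -m handwheel '[[0,-0.001,0.012,-1],[0,-0.001,0.035,-1],[0,-0.001,0.055,-1],[0,-0.001,0.067,-1],[0,-0.001,0.071,-1]]'
python3 -m handwheel '[[0,0,0,0],[0,0,0,0],[0,0,0,0],[0,0,0,0],[0,0,0,0]]' 1 20
python3 rel.py 574.8 -307.9 52 173
```

```text
clock: 10.22
eef_pos: [573.9, -307.6, 51.7]
eef_rot: [-3.136, -0.004, 1.877]
wrist_force: [-0.3, 0.4, 0.2]
finger_gap: 47.4
clock: 10.85
eef_pos: [575.2, -307.0, 52.2]
eef_rot: [-3.139, -0.003, 1.877]
wrist_force: [7.4, 3.6, -1.3]
finger_gap: 11.6
10.85 [ 575.2 -307.    52.2] [-1.7985e+02 -1.7000e-01  1.0757e+02] gap 11.643842528505028 F [ 7.4  3.6 -1.3] Mz [ 0.72 -1.61 -0.02] q6 -0.8529447791802589
dx,dy,dz,turn [-0.8 -0.7  0.2] -65.4318932624846
```

```bash
python3 -m handwheel '[[0,0,0,-6],[0,0,0,-16],[0,0,0,-26],[0,0,0,-36],[0,0,0,-40]]'
python3 -m handwheel '[[0,0,0,-7],[0,0,0,-14],[0,0,0,-20],[0,0,0,-23],[0,0,0,-23]]'
python3 rel.py 574.8 -307.9 52 174
```

```text
clock: 11.48
eef_pos: [575.2, -307.0, 52.2]
eef_rot: [-3.141, -0.004, 2.579]
wrist_force: [0.6, -0.6, -1.7]
finger_gap: 12.0
clock: 12.1
eef_pos: [575.1, -307.2, 52.2]
eef_rot: [3.141, -0.004, 2.981]
wrist_force: [-1.6, -1.2, -2.0]
finger_gap: 12.0
12.1 [ 575.1 -307.2   52.2] [179.94  -0.21 170.77] gap 12.012110376290176 F [-1.6 -1.2 -2. ] Mz [-0.26 -0.19  0.04] q6 -1.9560122225625873
dx,dy,dz,turn [ 0.2 -0.8  0.2] -3.229367291757768
```

```bash
python3 -m handwheel '[[0,0,0,-2],[0,0,0,-4],[0,0,0,-4]]'
python3 rel.py 574.8 -307.9 52 174
python3 -m handwheel '[[0,0,0,0],[0,0,0,0],[0,0,0,0],[0,0,0,0]]' 0.5
python3 -m handwheel '[[0,0,-0.01,0],[0,0,-0.03,0],[0,0,-0.055,10],[0,0,-0.07,20],[0,0,-0.07,30]]'
python3 rel.py 500.7 -298.7 60 83.3
```

```text
clock: 12.48
eef_pos: [575.2, -307.2, 52.2]
eef_rot: [3.14, -0.004, 3.051]
wrist_force: [0.2, -0.4, -1.5]
finger_gap: 12.1
12.475 [ 575.2 -307.2   52.2] [179.92  -0.21 174.79] gap 12.091193089599274 F [ 0.2 -0.4 -1.5] Mz [-0.19 -0.26 -0.21] q6 -2.0261932197774053
dx,dy,dz,turn [ 0.3 -0.8  0.2] 0.7893102589010539
clock: 12.98
eef_pos: [575.2, -307.2, 52.2]
eef_rot: [3.14, -0.004, 3.051]
wrist_force: [-0.5, 1.0, -0.2]
finger_gap: 46.3
clock: 13.6
eef_pos: [576.2, -307.8, 125.6]
eef_rot: [-3.141, 0.0, 2.521]
wrist_force: [0.1, -0.2, -0.2]
finger_gap: 46.6
13.6 [ 576.2 -307.8  125.6] [-1.7998e+02  2.0000e-02  1.4446e+02] gap 46.60377269983408 F [ 0.1 -0.2 -0.2] Mz [ 0.05 -0.12 -0.01] q6 -1.4968131885627736
dx,dy,dz,turn [ 66.7 -36.5  65.6] 61.15838170273399
```

```bash
python3 -m handwheel '[[0.015,-0.008,0,10],[0.04,-0.022,0,20],[0.06,-0.033,0,30],[0.067,-0.0365,0,40],[0.067,-0.0365,0,50]]'
python3 -m handwheel '[[0,0,0,6],[0,0,0,11],[0,0,0,11]]'
python3 rel.py 500.7 -298.7 57 83.3
python3 - <<'E'
from h import *
im=cams.camera("wrist");cv2.imwrite("pics/w3.png",im[:,:,::-1])
E
```

```text
clock: 14.22
eef_pos: [500.4, -298.8, 127.6]
eef_rot: [3.14, 0.002, 1.642]
wrist_force: [0.6, 0.2, -0.7]
finger_gap: 47.0
clock: 14.6
eef_pos: [500.6, -299.0, 129.0]
eef_rot: [3.138, 0.002, 1.451]
wrist_force: [-0.0, 0.8, 1.2]
finger_gap: 46.8
14.6 [ 500.6 -299.   129. ] [1.7981e+02 1.2000e-01 8.3140e+01] gap 46.809489994603005 F [-0.   0.8  1.2] Mz [-0.04 -0.09  0.02] q6 -0.4810159427345371
dx,dy,dz,turn [ 0.3  0.  72. ] -0.1635529582821107
```

View pics/w3.png

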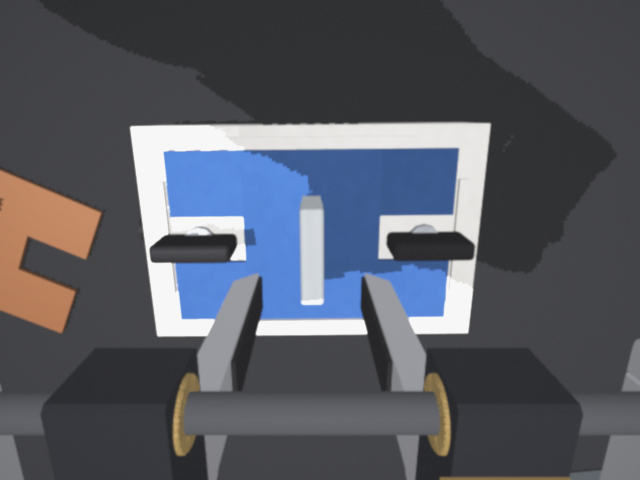

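Both bars, at (193,247) and (430,245), now lie along their notches, and the handle at (312,250) is centred between the fingers. Next: descend, grip, and lift a little.

```bash
python3 -m handwheel '[[0,0,0.012,0],[0,0,0.035,0],[0,0,0.055,0],[0,0,0.068,0],[0,0,0.072,0]]'
python3 -m handwheel '[[0,0,0,0],[0,0,0,0],[0,0,0,0],[0,0,0,0],[0,0,0,0]]' 1 40
python3 -m handwheel '[[0,0,-0.004,0],[0,0,-0.012,0],[0,0,-0.022,0],[0,0,-0.035,0],[0,0,-0.035,0]]'
python3 rel.py 517 1.5 57 88.3
```

```text
clock: 15.28
eef_pos: [500.5, -299.0, 55.9]
eef_rot: [3.14, 0.002, 1.453]
wrist_force: [0.4, 0.2, 0.2]
finger_gap: 47.0
clock: 15.9
eef_pos: [500.7, -299.0, 56.2]
eef_rot: [3.139, 0.002, 1.453]
wrist_force: [0.3, 0.2, 3.9]
finger_gap: 13.8
clock: 16.52
eef_pos: [501.2, -299.3, 92.7]
eef_rot: [3.137, 0.003, 1.453]
wrist_force: [-0.1, -0.3, -4.2]
finger_gap: 13.7
16.525 [ 501.2 -299.3   92.7] [1.7974e+02 1.7000e-01 8.3260e+01] gap 13.664345700077066 F [-0.1 -0.3 -4.2] Mz [-0.   -0.07  0.03] q6 -0.4830430835270285
dx,dy,dz,turn [300.6 -19.6  35.7] -5.0402332771817555
```

```bash
python3 -m handwheel '[[0,0,-0.01,0],[0,0,-0.025,0],[0,0,-0.038,0],[0.01,0,-0.04,0],[0.03,-0.002,-0.04,0]]'
python3 -m handwheel '[[0.03,-0.002,0,0],[0.07,-0.0045,0,-1],[0.115,-0.0075,0,-2],[0.16,-0.0105,0,-3],[0.19,-0.0125,0,-4]]'
python3 rel.py 517 1.5 57 88.3
```

```text
clock: 17.15
eef_pos: [502.4, -268.3, 132.4]
eef_rot: [3.137, 0.003, 1.452]
wrist_force: [0.0, -0.0, -4.6]
finger_gap: 14.2
clock: 17.77
eef_pos: [511.7, -75.0, 131.3]
eef_rot: [3.138, 0.003, 1.524]
wrist_force: [-0.3, -0.0, -3.8]
finger_gap: 13.9
17.775 [511.7 -75.  131.3] [1.7981e+02 1.5000e-01 8.7350e+01] gap 13.894492503157897 F [-0.3 -0.  -3.8] Mz [-0.02 -0.11 -0.02] q6 -0.1681394710331747
dx,dy,dz,turn [76.7  1.8 74.3] -0.9540007321044754
```

```bash
python3 -m handwheel '[[0.02,0.0005,0,-1],[0.05,0.001,0,-1],[0.07,0.0015,0,-1],[0.0765,0.0018,0,-1],[0.0765,0.0018,0,-1]]'
python3 -m handwheel '[[0,0,0.015,0],[0,0,0.04,0],[0,0,0.065,0],[0,0,0.085,0],[0,0,0.09,0]]'
python3 rel.py 517 1.5 5.5 88.3
python3 - <<'E'
from h import *
for n,r in(("scene",(200,200,390,390)),("side",(210,200,350,320))):
    im=cams.camera(n);c=cams.get_calibration(n);print(n,rect(im,c,'blue',44,r),rect(im,c,'green',4,r))
E
```

```text
clock: 18.4
eef_pos: [516.7, 1.7, 130.9]
eef_rot: [3.139, 0.003, 1.543]
wrist_force: [-0.7, -1.2, -2.8]
finger_gap: 13.6
clock: 19.02
eef_pos: [515.8, 1.0, 39.0]
eef_rot: [-3.141, 0.003, 1.542]
wrist_force: [0.2, -1.4, -4.0]
finger_gap: 13.9
19.025 [515.8   1.   39. ] [-1.7999e+02  1.5000e-01  8.8350e+01] gap 13.928592760892748 F [ 0.2 -1.4 -4. ] Mz [-0.07 -0.11 -0.03] q6 -0.03706718409113485
dx,dy,dz,turn [ 0.6  1.2 33.5] 0.052417126729039865
scene [516.    2.6 191.2 121.8  -1.8] [516.8   1.2 222.6 161.8  -2.1]
side [517.3   3.6 189.1 124.   -1.6] [518.3   1.7 220.5 159.6  -1.5]
```

Cover and mat are aligned to within 2 mm. Now I'll lower slowly to contact.

```bash
python3 -m handwheel '[[0,0.001,0.008,0],[0,0.001,0.016,0],[0,0.001,0.023,0],[0,0.001,0.028,0],[0,0.001,0.03,0]]'
python3 -m handwheel '[[0,0,0.001,0],[0,0,0.002,0],[0,0,0.003,0],[0,0,0.004,0],[0,0,0.004,0]]'
python3 rel.py 517 1.5 5 88.3
```

```text
clock: 19.75
eef_pos: [517.5, 1.0, 10.0]
eef_rot: [3.14, 0.003, 1.542]
wrist_force: [-1.0, -0.1, -3.3]
finger_gap: 13.6
clock: 20.38
eef_pos: [517.5, 1.0, 6.0]
eef_rot: [3.14, 0.003, 1.542]
wrist_force: [-0.5, 0.3, -4.2]
finger_gap: 13.4
20.375 [517.5   1.    6. ] [1.7992e+02 1.5000e-01 8.8370e+01] gap 13.407661487712279 F [-0.5  0.3 -4.2] Mz [ 0.04 -0.05 -0.01] q6 -0.036781923330636505
dx,dy,dz,turn [ 0.5 -0.5  1. ] 0.06831922949032787
```

```bash
python3 -m handwheel '[[0,0,0.0005,0],[0,0,0.001,0],[0,0,0.0015,0],[0,0,0.002,0],[0,0,0.002,0]]'
python3 rel.py 517 1.5 5 88.3
```

```text
clock: 21.0
eef_pos: [517.6, 1.0, 5.2]
eef_rot: [3.14, 0.003, 1.542]
wrist_force: [-8.3, 0.3, 15.8]
finger_gap: 14.1
21.0 [517.6   1.    5.2] [1.7991e+02 1.6000e-01 8.8370e+01] gap 14.053515857450945 F [-8.3  0.3 15.8] Mz [ 0.    1.61 -0.03] q6 -0.0368066171783102
dx,dy,dz,turn [ 0.5 -0.6  0.2] 0.0721704485922885
```

Contact: the wrist reads +16 N upward. I'll release, rise and check.

```bash
python3 -m handwheel '[[0,0,0,0],[0,0,0,0],[0,0,0,0],[0,0,0,0]]' 0.5
python3 -m handwheel '[[0,0,-0.008,0],[0,0,-0.025,0],[0,0,-0.06,0],[0,0,-0.1,0],[0,0,-0.14,0]]'
python3 -m handwheel '[[0,0,-0.02,0],[0,0,-0.04,0],[0,0,-0.05,0],[0,0,-0.05,0]]'
python3 - <<'E'
from h import *
o=np.zeros((480,800,3),np.uint8)
for i,(n,r) in enumerate((("scene",(200,200,390,390)),("side",(210,200,350,320)))):
    im=cams.camera(n);c=cams.get_calibration(n);print(n,rect(im,c,'blue',8,r),rect(im,c,'green',4,r),rect(im,c,'yellow',59,None if n=='side' else (340,300,520,470)))
    o[:300,400*i:400*i+400]=cv2.resize(im[:,:,::-1],(400,300))
cv2.imwrite("pics/end.png",o)
E
```

```text
clock: 21.5
eef_pos: [517.6, 1.0, 5.1]
eef_rot: [3.14, 0.003, 1.542]
wrist_force: [0.3, -0.3, -0.2]
finger_gap: 46.1
clock: 22.12
eef_pos: [517.3, 1.4, 147.7]
eef_rot: [3.139, 0.003, 1.542]
wrist_force: [0.6, 0.9, 0.3]
finger_gap: 47.1
clock: 22.62
eef_pos: [517.3, 1.5, 198.5]
eef_rot: [3.138, 0.003, 1.542]
wrist_force: [0.4, -0.2, 0.6]
finger_gap: 47.0
scene [517.5   1.9 190.6 120.5  -1.5] [516.7   1.1 222.1 162.1  -2. ] [525.9 289.6 190.9 120.6 -13.4]
side [518.9   1.5 188.9 122.   -1.6] [518.2   1.4 220.1 159.7  -1.7] [467.6  29.3 658.3 190.6  76.9]
```

View pics/end.png

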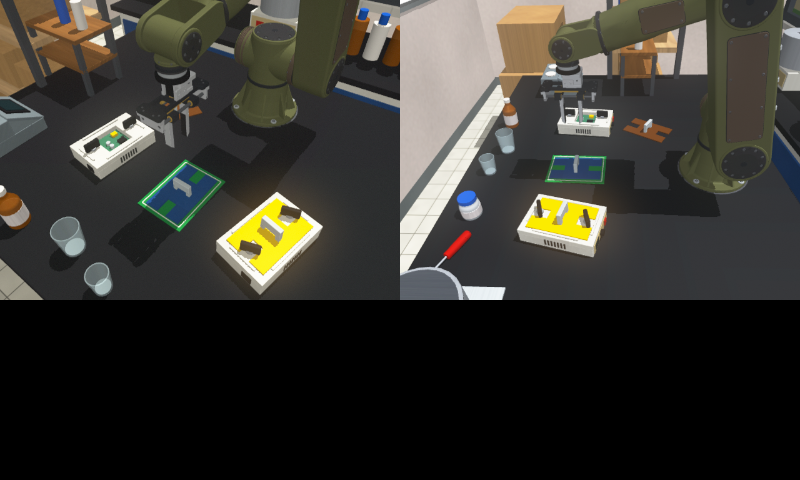

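The blue cover lies centred on the mat at about (182,187) in the left half, the yellow cover hasn't moved, and the gripper is clear. Handing in.

```bash
python3 -c "
from cell import manip
print(manip.sign_off())"
```

```text
the job is handed in; nothing more can be done
None
```

I loosened both thumbscrews on the blue controller to their stops, lifted its cover off by the handle, and set it on the green mat. I lowered it in the grip until it touched, let go and backed off. The job was handed in at about 23 s; no verdict was reported.

**Last checks**
- **Cover on mat:** it is centred within about 1.5 mm and lined up within about 0.5° in both camera views.
- **Thumbscrews:** I stopped each turn when the wrist moment rose to about 0.2 N m, against the 0.05 N m needed to turn the screw. The wrist picture then showed both bars lying along their notches. I didn't measure the angles again after lifting the cover.
- **Yellow cover:** the scene camera puts it within 0.4 mm of its start. The side camera's last reading for it was wrong (a 658 mm rectangle), probably because it also picked up yellow parts inside the opened controller, so I ignored it.

**What disagreed:** the fingertips reach about 25 mm less than the stated tool geometry. My first grip on the near thumbscrew therefore closed on nothing, just above the bar. I worked out the tip position from two cameras and set the later grips lower to match.

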